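Load the thread tray for twin-needle work, two spools of a colour one behind the other

TASK

Set up the wooden thread tray for twin-needle work, which takes two spools of each colour: a stray cream spool stands in one of the front wells, so take it out and stand it upright on the bench close behind the tray. Then stand the loose red, navy and green spools that are beside the tray in its front row, each in the well straight in front of the spool of its own colour, and leave the three spools of the back row seated where they are.

Things in the scene. Friction and masses are not known exactly. Their poses are not given: they have to be found in the camera images.
- tray: fixed dark wooden tray, 128 x 198 mm. Origin under its centre, on the bench; x to the back, y left (turned up to 0.35 rad). Two stepped rows of 3 round wells, 36 mm wide, 12 deep, at y = +60, 0, -60 mm. Front row: x = -31 mm, top 22, well floors 10 mm above the bench. Back row: x = +31 mm, top 34, floors 22 mm. Cheeks 3 mm higher. Behind its back edge (x = +64 mm) 110 mm are clear.
- back_red: a full spool of red sewing thread with white end flanges, 25 mm across and 52 mm tall, which stands upright in one of the three wells of the tray's back row from the start and stays there. Origin at the centre of the underside, z up along the axis; its yaw means nothing.
- back_navy: a full spool of navy blue sewing thread with white end flanges, 25 mm across and 58 mm tall, which stands upright in one of the three wells of the tray's back row from the start and stays there. Origin at the centre of the underside, z up along the axis; its yaw means nothing.
- back_green: a full spool of green sewing thread with white end flanges, 25 mm across and 58 mm tall, which stands upright in one of the three wells of the tray's back row from the start and stays there. Origin at the centre of the underside, z up along the axis; its yaw means nothing.
- loose_red: the loose full spool of red sewing thread with white end flanges, 25 mm across and 52 mm tall, 20 to 45 g, which stands upright on the bench beside the tray at the start. Origin at the centre of the underside, z up along the axis; its yaw means nothing.
- loose_navy: the loose full spool of navy blue sewing thread with white end flanges, 25 mm across and 58 mm tall, 20 to 45 g, which stands upright on the bench beside the tray at the start. Origin at the centre of the underside, z up along the axis; its yaw means nothing.
- loose_green: the loose full spool of green sewing thread with white end flanges, 25 mm across and 58 mm tall, 20 to 45 g, which stands upright on the bench beside the tray at the start. Origin at the centre of the underside, z up along the axis; its yaw means nothing.
- stray_cream: the stray full spool of cream (off-white) sewing thread with white end flanges, 25 mm across and 52 mm tall, 20 to 45 g, which stands upright in one of the front wells of the tray at the start. Origin at the centre of the underside, z up along the axis; its yaw means nothing. (Four more spools far off, near the back edge of the bench, are stock and have no part in this.)
Things that resemble listed ones, but are neither listed nor needed, are in the scene too. Leave any pink or turquoise look-alike of the back_navy alone.

How it is judged:
By the outcome, as a careful person would: the job done as asked, in the order asked, and still so for the second after the job is handed in, with the robot touching nothing.
It also fails if it takes over 96 s, if anything falls off the work surface, if the arm or the gripper's body presses on something with over 40 N, if the wrist force passes 120 N, or if a joint passes its speed limit or range.

ROBOT

A 6-joint arm with a two-finger parallel gripper is mounted at the origin on a cart in front of the work surface, level with it; the furniture and walls round the work are solid. World frame = base frame: x ahead of the robot, y to its left, z up, the work surface at z = 0. Lengths are in m, angles in rad, forces in N, time in s.
With the tool pointing down it reaches from about 0.4 to 0.825 m from the base axis. Payload 7 kg.
Tool frame: the origin (TCP) lies at the centre of the arm's flange, where the gripper is bolted on; the fingertips stand 178 mm ahead of it and the grasp point (between the pads) lies arm.tcp_to_grasp ahead of it (arm.tcp_to_grasp is the distance from the TCP to the grasp point, in m); z points along the fingers, y is the direction in which the jaws open and shut (so a half turn about z gives the same grasp; the last joint's range is limited). The gripper opens to 88 mm and grips with 3 to 60 N. Pads are 19 mm wide; open, the fingers measure 130 mm over their backs; the gripper's body (78 mm by 193 mm) begins 47 mm behind the grasp point.
Start: joints at [-0.977, 0.359, 0.012, 0, -1.224, -0.288], TCP at [0.203, -0.644, 0.405] pointing down, gripper open.
Joint ranges: [-3.07, 3.07], [-1.43, 2.12], [-1.02, 1.25], [-3.03, 1.67], [-3.05, -0], [-3.03, 3.03]. Speed limits (rad/s): [2.39, 2.39, 3.01, 3.14, 3.14, 3.14].

INTERFACE

Orientations are given as [roll, pitch, yaw] about the fixed x, y, z axes, in that order (R = Rz(yaw) Ry(pitch) Rx(roll)).
In Python, from station import arm gives the robot as it stands.
- The arm moves only by the tool move_arm, never from a script. Its argument "deltas" is a list of rows, each a list of 6 numbers: the shift along the world's x, y, z in mm, then the turn, a rotation vector about the world's x, y, z in degrees. In form: [[tx, ty, tz, ax, ay, az], ...]. A call has exactly 5 rows; each row shifts and turns the commanded pose from where the row before left it; what a row does not reach is not made up. A row lasts 1/12 s, in which the tool goes at most 41.7 mm and 7.16 degrees, less where a joint would pass 70% of its speed; a pose out of reach is approached as far as the arm can. A call with a gripper value outside its range is refused whole. "claw" is the closure in counts, from 0 (fully open) to 255 (shut), set as the call begins (left out, the last holds). The fingers move at their own pace and stop on an object; "squeeze" is the grip in N (left out, the last holds). Time passes only in rows, so rows that do not move let the fingers close, or fill a call up. It gives the time, the measured TCP pose, the force and the opening at its end, in the units of the state.
- arm.get_state(): the state, without advancing time (a new reading comes with each control period).
- arm.grab_frame(name): name is "side" or "top"; returns the picture (400x640x3 uint8, red, green, blue); there is no depth.
- arm.calibration(name): a dict with "intrinsics" (3x3 intrinsics, pixels), "k1" (the pictures are not rectified: a ray, as slopes to the right and down, at radius r is drawn at 1 + k1 r^2 times it, then the intrinsics apply), "T" (4x4, takes a point from camera to world coordinates). Camera axes: x right, y up, looking along -z (the intrinsics and any distortion apply to the point x, -y, -z); pixel columns grow to the right and rows downward; lengths in m; the calibration is good to about 2 mm. A picture is of the moment at which its call begins. calibration takes no time and is no camera call.
- arm.job_done(): hands the job in, once; it reports no verdict.
Trained networks look in the newest picture that a camera, given by its name, has taken for a name from the list of things; names that differ only in an ending like _2 or _b are one class to them, and where a whole thing is asked for, a point or a joint stands for the part that bears it (a point fixed in the world has none). Each returns a list of dicts, best first, with "score" (0 to 1); they miss things now and then, are a little off and sometimes report something else, mostly with a low value. They report only what shows in the picture. A call takes as long as a camera call. They do not tell look-alikes from the thing itself.
- arm.spot_in(thing, camera): "xy" ([column, row] in pixels, amid what is visible of it).
- arm.masks_of(thing, camera): "pixels" (400x640 bool, what is visible of it) and "xy" ([column, row] in pixels, amid what is visible of it).
- arm.spot_point(thing, camera): "xy" ([column, row] in pixels: a listed point, or the origin of a listed thing).
The state is a dict: "t": time; "q": joint angles; "qd": joint speeds; "joint_efforts": joint torques, N m; "eef_pos": TCP position; "ee_rot": TCP orientation; "force": force on the tool from outside, world axes, zero at the start; "moment": the same for the moment, N m; "width": finger opening in m.
Only numpy, scipy, OpenCV 4.12 (cv2) and the standard library are available. Lean on these libraries where they do the work, as an engineer would, in place of code of your own. Each camera call takes 0.05 s, during which the arm holds its last target. There are 200 camera calls.

## Working session

There is one attempt and no reset: what is moved stays moved. The work goes in short steps, Python scripts to look and compute and a tool call to move; the robot and the scene stay as the last step left them, time stands still between calls to the robot, and variables do not carry over. Pictures are saved under pics/ and viewed, about 12 in all and at most 16, crops included, and the job is handed in when it is done.

Besides the shell and the picture viewer there is one more tool, called after "Request:" as name(argument=value, ...) on one line, values as JSON. move_arm: Moves the arm, as the interface text tells. Its arguments: {"type":"object","properties":{"deltas":{"type":"array","items":{"type":"array","items":{"type":"number"}}},"claw":{"type":"number"},"squeeze":{"type":"number"}},"required":["deltas"]}

```bash
mkdir -p pics; ls
cat > h.py <<'E'
import numpy as np, cv2
from station import arm
def snap(c,fn=None):
    im=arm.grab_frame(c)
    if fn: cv2.imwrite('pics/'+fn,im[...,::-1])
    return im
def ray(c,uv):
    C=arm.calibration(c);K=np.array(C['intrinsics']);T=np.array(C['T']);k=C['k1']
    d=np.array([(uv[0]-K[0,2])/K[0,0],(uv[1]-K[1,2])/K[1,1]]);s=d.copy()
    for _ in range(20): s=d/(1+k*(s@s))
    return T[:3,3],T[:3,:3]@np.array([s[0],-s[1],-1])
def at(c,uv,z):
    o,d=ray(c,uv);return (o+d*(z-o[2])/d[2])[:2]
def proj(c,p):
    C=arm.calibration(c);K=np.array(C['intrinsics']);T=np.array(C['T'])
    q=T[:3,:3].T@(np.asarray(p)-T[:3,3]);s=np.array([q[0],-q[1]])/-q[2];s=s*(1+C['k1']*(s@s))
    return np.array([K[0,0]*s[0]+K[0,2],K[1,1]*s[1]+K[1,2]])
E
python3 - <<'E'
from h import *
for c in('top','side'):
    snap(c,c+'0.png'); T=np.array(arm.calibration(c)['T']);print(c,T[:3,3].round(3),(-T[:3,2]).round(2),arm.calibration(c)['intrinsics'][0][0])
    for n in['tray','back_red','back_navy','back_green','loose_red','loose_navy','loose_green','stray_cream']:
        print(n,[(np.round(d['xy']).tolist(),round(d['score'],2),at(c,d['xy'],0).round(3).tolist()) for d in arm.spot_point(n,c)[:4]])
print(arm.get_state(),arm.tcp_to_grasp)
E
```

```text
pics
top [0.381 0.216 0.956] [ 0.19  0.01 -0.98] 450.0335983887824
tray [([362.0, 210.0], 0.77, [0.53, 0.111])]
back_red [([389.0, 194.0], 0.51, [0.563, 0.051])]
back_navy [([332.0, 188.0], 0.75, [0.579, 0.174]), ([288.0, 185.0], 0.73, [0.59, 0.269]), ([340.0, 157.0], 0.57, [0.649, 0.154]), ([299.0, 163.0], 0.53, [0.638, 0.244])]
back_green [([360.0, 191.0], 0.65, [0.57, 0.112]), ([359.0, 210.0], 0.25, [0.528, 0.117])]
loose_red [([230.0, 232.0], 0.53, [0.491, 0.397])]
loose_navy [([251.0, 196.0], 0.49, [0.567, 0.35])]
loose_green [([264.0, 224.0], 0.56, [0.507, 0.322])]
stray_cream [([387.0, 227.0], 0.69, [0.492, 0.059]), ([390.0, 192.0], 0.46, [0.567, 0.049])]
side [ 0.537 -0.521  0.468] [ 0.04  0.86 -0.51] 421.0625521099661
tray [([302.0, 239.0], 0.97, [0.539, 0.127])]
back_red [([315.0, 253.0], 0.73, [0.562, 0.084])]
back_navy [([347.0, 202.0], 0.84, [0.639, 0.264]), ([320.0, 216.0], 0.72, [0.577, 0.209]), ([363.0, 227.0], 0.72, [0.66, 0.166]), ([324.0, 200.0], 0.69, [0.589, 0.272])]
back_green [([314.0, 233.0], 0.56, [0.563, 0.146])]
loose_red [([282.0, 171.0], 0.68, [0.494, 0.4
[... 225 characters left out ...]
]
stray_cream [([282.0, 254.0], 0.9, [0.503, 0.082])]
{'t': 0.9, 'q': array([-9.76933098e-01,  3.58589808e-01,  1.18615803e-02, -8.87748353e-06,
       -1.22406841e+00, -2.88077743e-01]), 'qd': array([ 0.00238328,  0.00202642, -0.00104979,  0.00182148, -0.0018192 ,
       -0.00028027]), 'joint_efforts': array([ 7.96948625e-04, -5.82365441e+01,  2.93308443e+01,  7.00251281e+00,
        1.27058546e-02, -6.02870713e-06]), 'eef_pos': array([ 0.20316098, -0.64366759,  0.40464949]), 'ee_rot': array([ 3.14158999e+00,  7.91746765e-06, -2.83581019e+00]), 'force': array([-0.60481298,  0.35291875, -0.70837657]), 'moment': array([0.00251967, 0.01715819, 0.07562424]), 'width': 0.08762929743715138} 0.1593
```

Run:
```python
import cv2
a=cv2.imread('pics/top0.png')[130:270,200:440];cv2.imwrite('pics/topc.png',cv2.resize(a,None,fx=3.3,fy=3.3,interpolation=cv2.INTER_CUBIC))
a=cv2.imread('pics/side0.png')[130:300,210:430];cv2.imwrite('pics/sidec.png',cv2.resize(a,None,fx=3.5,fy=3.5,interpolation=cv2.INTER_CUBIC))
```

```text
(no output)
```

View pics/topc.png

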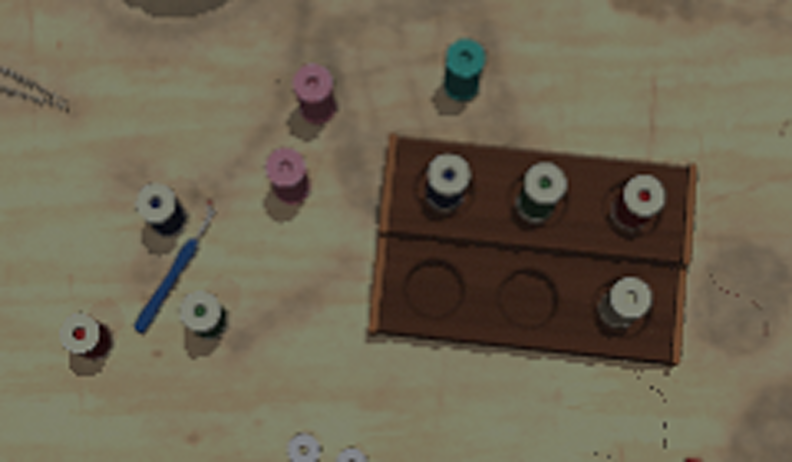

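View pics/sidec.png

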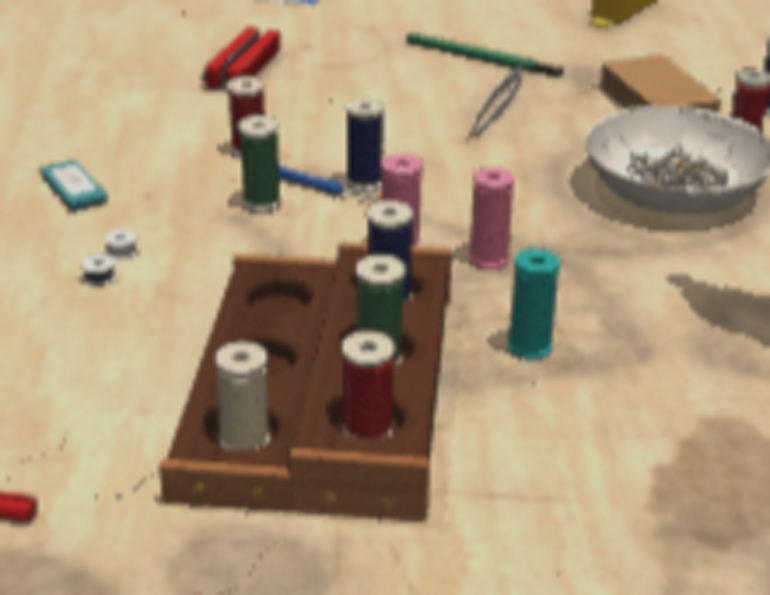

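View pics/top0.png

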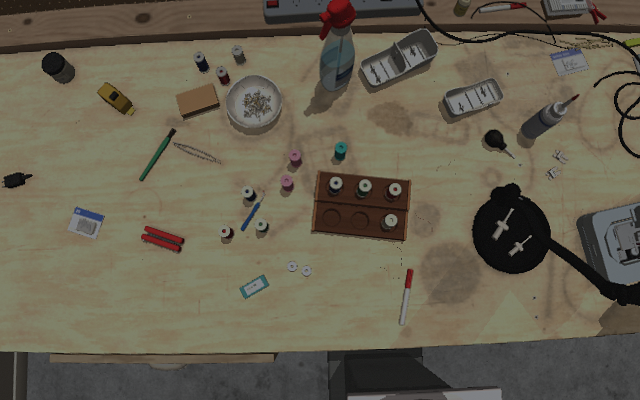

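The top crop shows the back row as navy (448,174), green (545,184) and red (644,196) from left to right. Cream (631,299) is in the front-right well. The loose spools are navy (158,203), green (203,313) and red (81,334); the two pinks and the turquoise stay put. The side view agrees. Next I fit poses from both views.

Run:
```python
from h import *
from scipy.optimize import least_squares
t=lambda x,y:('top',np.array([200+(x+.5)/3.3-.5,130+(y+.5)/3.3-.5]))
s=lambda x,y:('side',np.array([210+(x+.5)/3.5-.5,130+(y+.5)/3.5-.5]))
O={'cream':(t(631,299),s(241,357),.062),'bred':(t(644,196),s(368,347),.074),'bgreen':(t(545,184),s(381,268),.080),'bnavy':(t(448,174),s(390,213),.080),
'lred':(t(81,334),s(245,87),.052),'lgreen':(t(203,313),s(258,126),.058),'lnavy':(t(158,203),s(365,106),.058)}
P={}
for n,(a,b,z) in O.items():
    A,B=at(*a,z),at(*b,z);P[n]=(A+B)/2;print(n,A.round(4),B.round(4))
cor=[(t(393,137),64,99,.037),(t(694,166),64,-99,.037),(t(370,333),-64,99,.025),(t(676,364),-64,-99,.025),(t(434,291),-31,60,.022),(t(528,299),-31,0,.022),
(s(165,465),-64,-99,.025),(s(428,462),64,-99,.037),(s(452,253),64,99,.037),(s(237,259),-64,99,.025)]
def W(p,x,y):
    c,q=np.cos(p[2]),np.sin(p[2]);return np.array([p[0]+(c*x-q*y)/1e3,p[1]+(q*x+c*y)/1e3])
f=lambda p:np.concatenate([proj(c,[*W(p,x,y),z])-uv for (c,uv),x,y,z in cor])
r=least_squares(f,[.54,.11,0]);print(r.x,f(r.x).reshape(-1,2).round(1).tolist())
for n,x,y in[('cream',-31,-60),('bred',31,-60),('bgreen',31,0),('bnavy',31,60),('fg',-31,0),('fn',-31,60),('creamgoal',98,-60)]:
    print(n,W(r.x,x,y).round(4),P.get(n,np.zeros(2)).round(4))
```

```text
cream [0.4969 0.0613] [0.4998 0.064 ]
bred [0.558  0.0514] [0.5604 0.0535]
bgreen [0.5661 0.1119] [0.5691 0.1152]
bnavy [0.5741 0.1702] [0.5764 0.1721]
lred [0.487 0.398] [0.4893 0.3992]
lgreen [0.4971 0.3218] [0.5003 0.3261]
lnavy [0.5665 0.3491] [0.5692 0.3549]
[ 0.53662283  0.11603341 -0.13285474] [[-1.8, -1.9], [0.8, -1.5], [-1.1, -0.4], [1.3, -0.2], [-0.3, -1.2], [-0.2, -0.8], [-2.7, 1.1], [0.1, 1.5], [-0.6, -1.1], [-1.9, -1.3]]
cream [0.4979 0.0607] [0.4984 0.0626]
bred [0.5594 0.0525] [0.5592 0.0525]
bgreen [0.5673 0.1119] [0.5676 0.1136]
bnavy [0.5753 0.1714] [0.5753 0.1711]
fg [0.5059 0.1201] [0. 0.]
fn [0.5138 0.1796] [0. 0.]
creamgoal [0.6258 0.0436] [0. 0.]
```

View pics/side0.png

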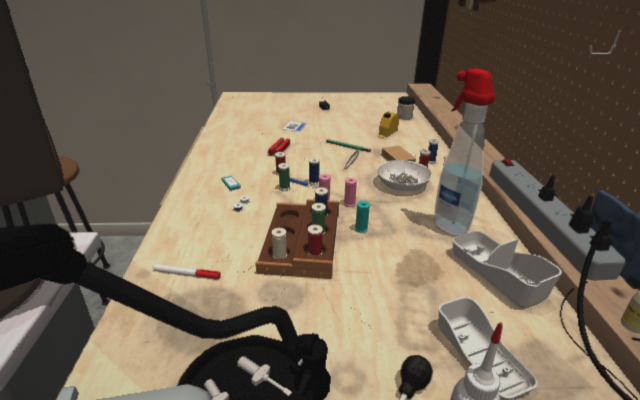

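Run:
```python
from h import *
for a,b in[((507,192),(315,355)),((632,292),(40,240)),((565,258),(205,325)),((502,222),(220,385)),((516,246),(262,372)),((550,245),(280,315))]:
    o,d=ray('top',a);p,e=ray('side',b)
    k=np.linalg.lstsq(np.c_[d,-e],p-o,rcond=None)[0];A=o+d*k[0];B=p+e*k[1];print(A.round(3),B.round(3),at('top',a,0).round(3))
```

```text
[ 0.548 -0.185  0.056] [ 0.552 -0.185  0.057] [ 0.558 -0.21 ]
[ 0.343 -0.267  0.287] [ 0.349 -0.264  0.285] [ 0.327 -0.474]
[ 0.404 -0.235  0.159] [ 0.444 -0.227  0.155] [ 0.409 -0.325]
[ 0.49  -0.182  0.023] [ 0.44  -0.197  0.023] [ 0.493 -0.192]
[ 0.437 -0.2    0.039] [ 0.49  -0.192  0.039] [ 0.44  -0.217]
[ 0.43  -0.216  0.147] [ 0.515 -0.209  0.148] [ 0.439 -0.294]
```

Run:
```python
import cv2
a=cv2.imread('pics/top0.png')[150:400,440:640];cv2.imwrite('pics/lamp.png',cv2.convertScaleAbs(cv2.resize(a,None,fx=2.3,fy=2.3),alpha=1.8,beta=15))
```

```text
(no output)
```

View pics/lamp.png

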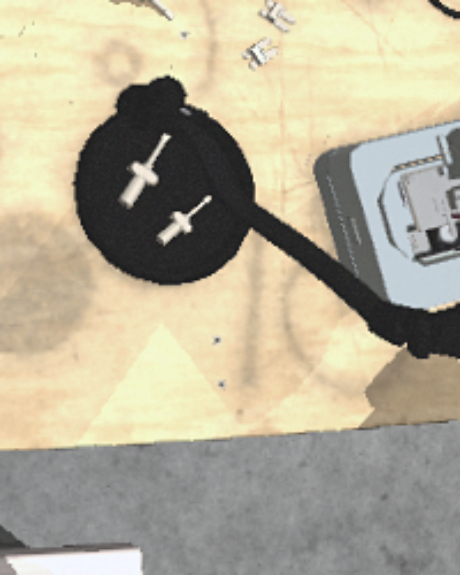

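The black lamp arm on the right rises to about z 0.29 near (0.345, -0.265), and its upper end is out of view. I go straight up first, then swing across high.

Request:
move_arm(deltas=[[0, 0, 30, 0, 0, 0], [0, 0, 40, 0, 0, 0], [0, 0, 40, 0, 0, 0], [0, 0, 40, 0, 0, 0], [0, 0, 40, 0, 0, 0]], claw=110, squeeze=12)

```text
t: 1.32
eef_pos: [0.2029, -0.6432, 0.597]
ee_rot: [-3.141, 0.0, -2.836]
force: [1.0, -1.5, 0.3]
width: 0.0597
```

Request:
move_arm(deltas=[[0, 0, 40, 0, 0, 0], [0, 0, 30, 0, 0, 0], [0, 0, 0, 0, 0, 0], [0, 0, 0, 0, 0, 0], [0, 0, 0, 0, 0, 0]])

```text
t: 1.73
eef_pos: [0.2033, -0.6437, 0.664]
ee_rot: [3.141, 0.0, -2.836]
force: [-0.1, -0.1, -0.5]
width: 0.0498
```

Run:
```python
from h import *
snap('top','t1.png');snap('side','s1.png')
a=cv2.imread('pics/t1.png');b=cv2.imread('pics/s1.png');cv2.imwrite('pics/ts1.png',cv2.convertScaleAbs(cv2.resize(np.vstack([a[:,320:],b[:,:320]]),None,fx=.75,fy=.75),alpha=1.6,beta=15))
print(arm.get_state())
```

```text
{'t': 1.8333, 'q': array([-9.76890250e-01,  3.28521508e-01,  5.34530199e-01, -4.45098319e-04,
       -1.77939813e+00, -2.88072831e-01]), 'qd': array([-0.00046775,  0.00078191, -0.00077936,  0.00308827, -0.00183884,
       -0.00041234]), 'joint_efforts': array([-4.32019110e-02, -5.81703758e+01,  3.10803258e+01,  7.37898812e+00,
        1.88168859e-03, -1.71759630e-04]), 'eef_pos': array([ 0.20340179, -0.64382204,  0.66303433]), 'ee_rot': array([ 3.13898263e+00, -3.18975839e-04, -2.83566738e+00]), 'force': array([-0.22477249, -0.14668799, -1.09723212]), 'moment': array([-0.05482442, -0.03231898,  0.04381754]), 'width': 0.04992278923550721}
```

View pics/ts1.png

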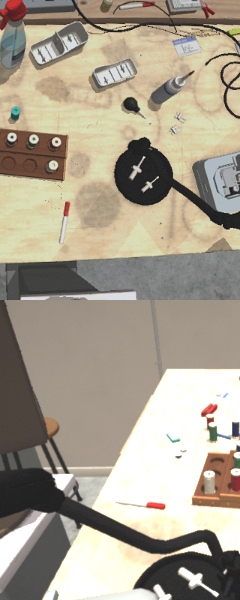

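Request:
move_arm(deltas=[[10, 25, 0, 0, 0, 0], [15, 35, 0, 0, 0, 0], [15, 35, 0, 0, 0, 0], [15, 35, 0, 0, 0, 0], [15, 35, 0, 0, 0, 0]])

```text
t: 2.25
eef_pos: [0.2735, -0.4772, 0.6632]
ee_rot: [3.14, -0.001, -2.836]
force: [1.6, 0.2, 0.9]
width: 0.0502
```

Request:
move_arm(deltas=[[15, 35, 0, 0, 0, 0], [15, 35, 0, 0, 0, 0], [15, 35, 0, 0, 0, 0], [15, 35, 0, 0, 0, 0], [15, 35, 0, 0, 0, 0]])

```text
t: 2.67
eef_pos: [0.3482, -0.3019, 0.6637]
ee_rot: [3.141, -0.001, -2.836]
force: [2.0, 0.0, 0.4]
width: 0.0497
```

Request:
move_arm(deltas=[[15, 35, 0, 0, 0, -2.5], [15, 35, 0, 0, 0, -2.5], [15, 35, 0, 0, 0, -2.5], [15, 35, 0, 0, 0, -2.5], [15, 35, 0, 0, 0, -2.5]])

```text
t: 3.08
eef_pos: [0.4231, -0.1268, 0.6641]
ee_rot: [-3.142, -0.001, -3.056]
force: [0.4, -1.2, 1.4]
width: 0.0499
```

Request:
move_arm(deltas=[[15, 35, -30, 0, 0, -2.5], [15, 35, -40, 0, 0, -2.5], [15, 35, -40, 0, 0, -2.5], [15, 35, -40, 0, 0, -2.5], [15, 35, -40, 0, 0, -2.5]])

```text
t: 3.5
eef_pos: [0.4809, 0.0083, 0.516]
ee_rot: [-3.141, -0.001, 3.009]
force: [0.8, -0.7, -0.2]
width: 0.0496
```

Request:
move_arm(deltas=[[8, 26, -20, 0, 0, 0], [8, 26, -20, 0, 0, 0], [0, 0, -40, 0, 0, 0], [0, 0, -40, 0, 0, 0], [0, 0, -40, 0, 0, 0]])

```text
t: 3.92
eef_pos: [0.4965, 0.0592, 0.3558]
ee_rot: [-3.141, -0.001, 3.012]
force: [1.3, 1.0, -1.4]
width: 0.0497
```

Request:
move_arm(deltas=[[0, 0, -30, 0, 0, 0], [0, 0, 0, 0, 0, 0], [0, 0, 0, 0, 0, 0], [0, 0, 0, 0, 0, 0], [0, 0, 0, 0, 0, 0]])

```text
t: 4.33
eef_pos: [0.4982, 0.0593, 0.3304]
ee_rot: [3.14, 0.003, 3.011]
force: [0.3, -0.1, -0.3]
width: 0.0498
```

Run:
```python
from h import *
s=arm.get_state();print(s['eef_pos'],s['ee_rot'],s['width'])
a=snap('top')[150:270,300:440];b=snap('side')[140:300,200:400]
cv2.imwrite('pics/c1.png',cv2.convertScaleAbs(np.hstack([cv2.resize(a,(400,343),interpolation=2),cv2.resize(b,(400,343),interpolation=2)])[...,::-1],alpha=1.3))
```

```text
[0.49815725 0.05928777 0.33040703] [3.13999134 0.00315898 3.0113766 ] 0.049834090871385364
```

View pics/c1.png

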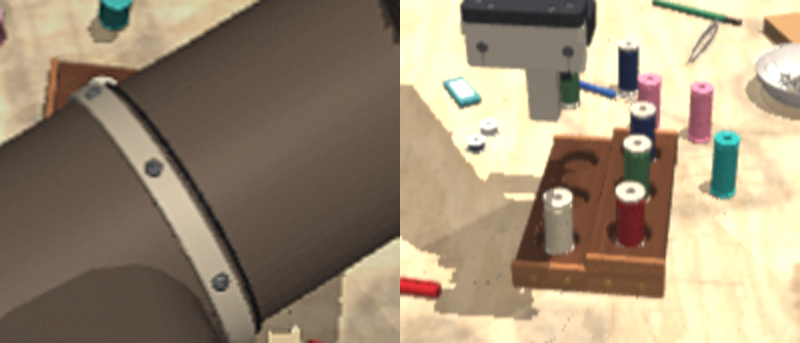

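The gripper sits above cream in line with the tray yaw. Descending and gripping.

Request:
move_arm(deltas=[[0, 3, -30, 0, 0, 0], [0, 0, -35, 0, 0, 0], [0, 0, -30, 0, 0, 0], [0, 0, -20, 0, 0, 0], [0, 0, -8, 0, 0, 0]])

```text
t: 4.85
eef_pos: [0.4968, 0.0618, 0.2035]
ee_rot: [-3.141, -0.002, 3.011]
force: [-0.4, -0.2, -0.7]
width: 0.0498
```

Request:
move_arm(deltas=[[0, 0, 0, 0, 0, 0], [0, 0, 0, 0, 0, 0], [0, 0, 0, 0, 0, 0], [0, 0, 0, 0, 0, 0], [0, 0, 0, 0, 0, 0]], claw=255)

```text
t: 5.27
eef_pos: [0.4978, 0.0622, 0.2066]
ee_rot: [3.14, 0.002, 3.011]
force: [0.3, -1.7, 4.9]
width: 0.0246
```

Request:
move_arm(deltas=[[0, 0, 0, 0, 0, 0], [0, 0, 5, 0, 0, 0], [0, 0, 10, 0, 0, 0], [0, 0, 20, 0, 0, 0], [0, 0, 0, 0, 0, 0]])

```text
t: 5.68
eef_pos: [0.4984, 0.0625, 0.2434]
ee_rot: [3.139, 0.004, 3.012]
force: [0.7, 0.5, 0.3]
width: 0.0243
```

Request:
move_arm(deltas=[[0, 0, 20, 0, 0, 0], [0, 0, 30, 0, 0, 0], [10, -1, 15, 0, 0, 0], [20, -3, 0, 0, 0, 0], [25, -4, 0, 0, 0, 0]])

```text
t: 6.1
eef_pos: [0.5523, 0.0542, 0.3074]
ee_rot: [3.139, 0.003, 3.012]
force: [-0.5, 0.3, -0.2]
width: 0.0246
```

Request:
move_arm(deltas=[[25, -4, 0, 0, 0, 0], [25, -4, 0, 0, 0, 0], [17, -2, 0, 0, 0, 0], [0, 0, 0, 0, 0, 0], [0, 0, 0, 0, 0, 0]])

```text
t: 6.52
eef_pos: [0.6196, 0.0438, 0.3045]
ee_rot: [-3.141, -0.001, 3.01]
force: [-0.7, -0.2, -0.9]
width: 0.0246
```

Request:
move_arm(deltas=[[0, 0, -25, 0, 0, 0], [0, 0, -30, 0, 0, 0], [0, 0, -25, 0, 0, 0], [0, 0, -15, 0, 0, 0], [0, 0, 0, 0, 0, 0]])

```text
t: 6.93
eef_pos: [0.617, 0.0437, 0.2069]
ee_rot: [-3.139, -0.006, 3.011]
force: [-0.6, 0.4, -0.2]
width: 0.0245
```

Request:
move_arm(deltas=[[0, 0, 0, 0, 0, 0], [0, 0, -3, 0, 0, 0], [0, 0, -3, 0, 0, 0], [0, 0, -2, 0, 0, 0], [0, 0, 0, 0, 0, 0]])

```text
t: 7.35
eef_pos: [0.6193, 0.0441, 0.2026]
ee_rot: [3.141, 0.001, 3.011]
force: [-0.6, 0.1, -1.0]
width: 0.0248
```

Request:
move_arm(deltas=[[0, 0, -1, 0, 0, 0], [0, 0, 0, 0, 0, 0], [0, 0, 0, 0, 0, 0], [0, 0, 0, 0, 0, 0], [0, 0, 0, 0, 0, 0]])

```text
t: 7.77
eef_pos: [0.6194, 0.044, 0.2012]
ee_rot: [3.142, 0.0, 3.011]
force: [0.4, 0.3, -0.2]
width: 0.0245
```

Request:
move_arm(deltas=[[0, 0, -2, 0, 0, 0], [0, 0, -1, 0, 0, 0], [0, 0, -1, 0, 0, 0], [0, 0, 0, 0, 0, 0], [0, 0, 0, 0, 0, 0]])

```text
t: 8.18
eef_pos: [0.6193, 0.044, 0.197]
ee_rot: [-3.141, -0.0, 3.011]
force: [-0.2, -0.7, -0.1]
width: 0.0246
```

Request:
move_arm(deltas=[[0, 0, -1, 0, 0, 0], [0, 0, 0, 0, 0, 0], [0, 0, 0, 0, 0, 0], [0, 0, 0, 0, 0, 0], [0, 0, 0, 0, 0, 0]])

```text
t: 8.6
eef_pos: [0.6195, 0.044, 0.1966]
ee_rot: [3.142, 0.001, 3.011]
force: [-2.1, -0.6, 6.0]
width: 0.0248
```

Cream touches the bench at 6 N. Releasing, rising, and heading for the loose green.

Request:
move_arm(deltas=[[0, 0, 0, 0, 0, 0], [0, 0, 0, 0, 0, 0], [0, 0, 0, 0, 0, 0], [0, 0, 0, 0, 0, 0], [0, 0, 0, 0, 0, 0]], claw=115)

```text
t: 9.02
eef_pos: [0.6193, 0.0441, 0.1959]
ee_rot: [-3.141, -0.0, 3.011]
force: [-0.8, 0.5, -0.5]
width: 0.047
```

Request:
move_arm(deltas=[[0, 0, 15, 0, 0, 0], [0, 0, 30, 0, 0, 0], [0, 0, 35, 0, 0, 0], [0, 0, 35, 0, 0, 0], [0, 0, 15, 0, 0, 0]])

```text
t: 9.43
eef_pos: [0.6203, 0.0442, 0.3312]
ee_rot: [3.14, 0.006, 3.012]
force: [0.9, 0.1, 0.9]
width: 0.0481
```

Request:
move_arm(deltas=[[-10, 22, 0, 0, 0, 0], [-15, 36, 0, 0, 0, 0], [-15, 36, 0, 0, 0, 0], [-15, 36, 0, 0, 0, 0], [-15, 36, 0, 0, 0, 0]])

```text
t: 9.85
eef_pos: [0.5484, 0.2113, 0.3263]
ee_rot: [3.141, 0.0, 3.01]
force: [1.5, -0.3, 0.7]
width: 0.048
```

Request:
move_arm(deltas=[[-16, 36, 0, 0, 0, 0], [-15, 36, 0, 0, 0, 0], [-15, 34, 0, 0, 0, 0], [-5, 8, 0, 0, 0, 0], [0, 0, 0, 0, 0, 0]])

```text
t: 10.27
eef_pos: [0.497, 0.3265, 0.326]
ee_rot: [3.141, -0.0, 3.015]
force: [0.0, -0.6, 0.4]
width: 0.0481
```

Run:
```python
from h import *
s=arm.get_state();print(s['eef_pos'],s['ee_rot'],s['width'])
a=snap('top')[110:290,200:440];b=snap('side')[140:300,200:400]
cv2.imwrite('pics/c2.png',cv2.convertScaleAbs(np.hstack([cv2.resize(a,(400,300),interpolation=2),cv2.resize(b,(375,300),interpolation=2)])[...,::-1],alpha=1.3))
```

```text
[0.49703372 0.32653861 0.32599422] [ 3.14141406e+00 -1.05514711e-04  3.01460139e+00] 0.04812783855073131
```

View pics/c2.png

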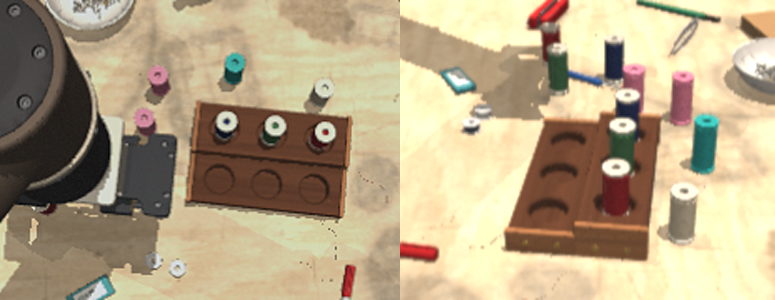

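Cream stands upright behind the tray and its well is empty. Now gripping green.

Request:
move_arm(deltas=[[2, -2, -25, 0, 0, 0], [0, 0, -35, 0, 0, 0], [0, 0, -35, 0, 0, 0], [0, 0, -20, 0, 0, 0], [0, 0, -10, 0, 0, 0]])

```text
t: 10.78
eef_pos: [0.5002, 0.3197, 0.198]
ee_rot: [-3.138, -0.003, 3.009]
force: [0.1, -0.2, -0.4]
width: 0.0478
```

Request:
move_arm(deltas=[[0, 0, 0, 0, 0, 0], [0, 0, 0, 0, 0, 0], [0, 0, 0, 0, 0, 0], [0, 0, 0, 0, 0, 0], [0, 0, 0, 0, 0, 0]], claw=255)

```text
t: 11.2
eef_pos: [0.5009, 0.3224, 0.2029]
ee_rot: [3.139, 0.002, 3.011]
force: [0.8, -0.8, 4.7]
width: 0.0247
```

Request:
move_arm(deltas=[[0, 0, 0, 0, 0, 0], [0, 0, 10, 0, 0, 0], [0, 0, 25, 0, 0, 0], [0, 0, 30, 0, 0, 0], [0, 0, 25, 0, 0, 0]])

```text
t: 11.62
eef_pos: [0.5002, 0.322, 0.2934]
ee_rot: [3.141, 0.0, 3.011]
force: [1.7, 1.7, -1.5]
width: 0.0244
```

Request:
move_arm(deltas=[[0, -20, 0, 0, 0, 0], [1, -30, 0, 0, 0, 0], [1, -36, 0, 0, 0, 0], [1, -36, 0, 0, 0, 0], [1, -36, 0, 0, 0, 0]])

```text
t: 12.03
eef_pos: [0.5038, 0.1625, 0.2918]
ee_rot: [3.141, 0.0, 3.012]
force: [0.7, 0.4, -0.7]
width: 0.0245
```

Request:
move_arm(deltas=[[2, -28, 0, 0, 0, 0], [0, -15, 0, 0, 0, 0], [0, 0, 0, 0, 0, 0], [0, 0, 0, 0, 0, 0], [0, 0, 0, 0, 0, 0]])

```text
t: 12.45
eef_pos: [0.5064, 0.1213, 0.2916]
ee_rot: [3.141, 0.001, 3.011]
force: [-0.1, 0.3, 0.4]
width: 0.0246
```

Run:
```python
from h import *
s=arm.get_state();print(s['eef_pos'],s['ee_rot'],s['width'])
b=snap('side')[150:290,230:380]
cv2.imwrite('pics/c3.png',cv2.convertScaleAbs(cv2.resize(b,None,fx=3.5,fy=3.5,interpolation=2)[...,::-1],alpha=1.3))
```

```text
[0.50639858 0.12131595 0.29163497] [3.14097223e+00 6.19432987e-04 3.01091550e+00] 0.02457587053986901
```

View pics/c3.png

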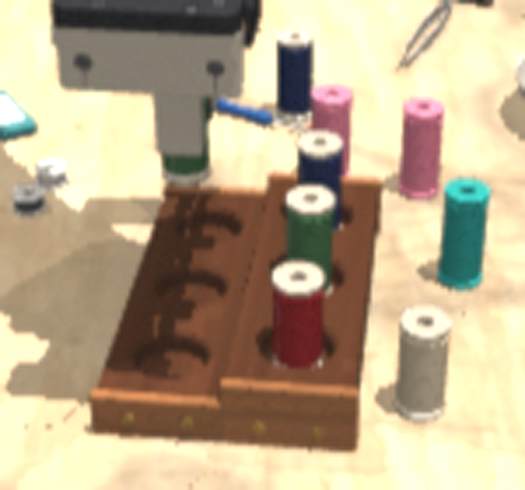

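Green hangs straight over the middle front well. Lowering it.

Request:
move_arm(deltas=[[0, 0, -15, 0, 0, 0], [0, 0, -22, 0, 0, 0], [0, 0, -18, 0, 0, 0], [0, 0, -10, 0, 0, 0], [0, 0, -7, 0, 0, 0]])

```text
t: 12.92
eef_pos: [0.5061, 0.1217, 0.2179]
ee_rot: [-3.14, -0.001, 3.012]
force: [-0.9, 0.4, -1.1]
width: 0.0245
```

Request:
move_arm(deltas=[[0, 0, -3, 0, 0, 0], [0, 0, 0, 0, 0, 0], [0, 0, 0, 0, 0, 0], [0, 0, 0, 0, 0, 0], [0, 0, 0, 0, 0, 0]])

```text
t: 13.33
eef_pos: [0.5066, 0.1212, 0.2169]
ee_rot: [3.141, 0.001, 3.011]
force: [0.0, -0.1, -0.8]
width: 0.0245
```

Request:
move_arm(deltas=[[0, 0, -2, 0, 0, 0], [0, 0, -1, 0, 0, 0], [0, 0, -1, 0, 0, 0], [0, 0, 0, 0, 0, 0], [0, 0, 0, 0, 0, 0]])

```text
t: 13.75
eef_pos: [0.5066, 0.1211, 0.2128]
ee_rot: [3.141, 0.001, 3.011]
force: [-1.6, 0.0, 5.9]
width: 0.0245
```

Request:
move_arm(deltas=[[0, 0, -1, 0, 0, 0], [0, 0, 0, 0, 0, 0], [0, 0, 0, 0, 0, 0], [0, 0, 0, 0, 0, 0], [0, 0, 0, 0, 0, 0]])

```text
t: 14.17
eef_pos: [0.5069, 0.1212, 0.2124]
ee_rot: [3.141, 0.002, 3.012]
force: [-1.8, -0.7, 10.9]
width: 0.0248
```

Request:
move_arm(deltas=[[0, 0, 0, 0, 0, 0], [0, 0, 0, 0, 0, 0], [0, 0, 0, 0, 0, 0], [0, 0, 0, 0, 0, 0], [0, 0, 0, 0, 0, 0]], claw=120)

```text
t: 14.58
eef_pos: [0.5063, 0.121, 0.211]
ee_rot: [-3.141, -0.0, 3.011]
force: [-0.2, -0.1, 0.4]
width: 0.0456
```

Request:
move_arm(deltas=[[0, 0, 10, 0, 0, 0], [0, 0, 25, 0, 0, 0], [0, 0, 35, 0, 0, 0], [0, 0, 35, 0, 0, 0], [0, 0, 15, 0, 0, 0]])

```text
t: 15.0
eef_pos: [0.5072, 0.1213, 0.3364]
ee_rot: [3.139, 0.005, 3.012]
force: [1.2, -0.1, 0.5]
width: 0.0462
```

Request:
move_arm(deltas=[[6, 24, 0, 0, 0, 0], [9, 35, 0, 0, 0, 0], [9, 35, 0, 0, 0, 0], [9, 35, 0, 0, 0, 0], [9, 35, 0, 0, 0, 0]])

```text
t: 15.42
eef_pos: [0.5484, 0.2865, 0.3323]
ee_rot: [3.141, 0.001, 3.011]
force: [0.2, -0.1, -0.1]
width: 0.0466
```

Request:
move_arm(deltas=[[9, 35, 0, 0, 0, 0], [8, 25, 0, 0, 0, 0], [2, 7, 0, 0, 0, 0], [0, 0, 0, 0, 0, 0], [0, 0, 0, 0, 0, 0]])

```text
t: 15.83
eef_pos: [0.5671, 0.352, 0.3311]
ee_rot: [-3.141, -0.001, 3.012]
force: [-0.3, -0.7, 0.1]
width: 0.0463
```

Request:
move_arm(deltas=[[1, 0, -25, 0, 0, 0], [0, 0, -35, 0, 0, 0], [0, 0, -35, 0, 0, 0], [0, 0, -22, 0, 0, 0], [0, 0, -12, 0, 0, 0]])

```text
t: 16.25
eef_pos: [0.5673, 0.3498, 0.1995]
ee_rot: [-3.138, -0.003, 3.009]
force: [-0.1, -0.5, -0.2]
width: 0.0463
```

Request:
move_arm(deltas=[[0, 0, 0, 0, 0, 0], [0, 0, 0, 0, 0, 0], [0, 0, 0, 0, 0, 0], [0, 0, 0, 0, 0, 0], [0, 0, 0, 0, 0, 0]], claw=255)

```text
t: 16.67
eef_pos: [0.5689, 0.3525, 0.2043]
ee_rot: [3.139, 0.002, 3.011]
force: [0.2, -0.3, 5.4]
width: 0.0243
```

Request:
move_arm(deltas=[[0, 0, 0, 0, 0, 0], [0, 0, 10, 0, 0, 0], [0, 0, 25, 0, 0, 0], [0, 0, 30, 0, 0, 0], [0, 0, 25, 0, 0, 0]])

```text
t: 17.08
eef_pos: [0.5683, 0.352, 0.2945]
ee_rot: [3.141, 0.0, 3.011]
force: [0.2, 0.4, -0.2]
width: 0.0246
```

Request:
move_arm(deltas=[[-6, -18, 0, 0, 0, 0], [-11, -36, 0, 0, 0, 0], [-11, -36, 0, 0, 0, 0], [-11, -36, 0, 0, 0, 0], [-10, -30, 0, 0, 0, 0]])

```text
t: 17.5
eef_pos: [0.5182, 0.194, 0.293]
ee_rot: [3.141, 0.0, 3.011]
force: [0.5, -0.7, -0.2]
width: 0.0245
```

Request:
move_arm(deltas=[[-5, -16, 0, 0, 0, 0], [0, 0, 0, 0, 0, 0], [0, 0, 0, 0, 0, 0], [0, 0, 0, 0, 0, 0], [0, 0, 0, 0, 0, 0]])

```text
t: 17.92
eef_pos: [0.5148, 0.181, 0.2924]
ee_rot: [3.141, 0.001, 3.012]
force: [-0.3, 0.6, -0.6]
width: 0.0247
```

Run:
```python
from h import *
s=arm.get_state();print(s['eef_pos'],s['ee_rot'],s['width'])
b=snap('side')[150:290,230:380]
cv2.imwrite('pics/c4.png',cv2.convertScaleAbs(cv2.resize(b,None,fx=3.5,fy=3.5,interpolation=2)[...,::-1],alpha=1.3))
```

```text
[0.51481596 0.18100316 0.29242274] [3.14114272e+00 5.44494753e-04 3.01174985e+00] 0.024686026244014392
```

View pics/c4.png

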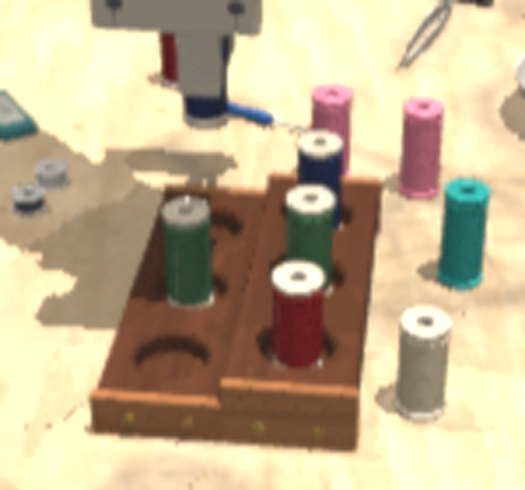

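Green is seated and navy is over the left front well. Lowering navy.

Request:
move_arm(deltas=[[0, 0, -15, 0, 0, 0], [0, 0, -22, 0, 0, 0], [0, 0, -18, 0, 0, 0], [0, 0, -10, 0, 0, 0], [0, 0, -7, 0, 0, 0]])

```text
t: 18.38
eef_pos: [0.5142, 0.1805, 0.2187]
ee_rot: [-3.14, -0.002, 3.012]
force: [0.6, 0.3, -0.7]
width: 0.0242
```

Request:
move_arm(deltas=[[0, 0, -4, 0, 0, 0], [0, 0, 0, 0, 0, 0], [0, 0, -1, 0, 0, 0], [0, 0, 0, 0, 0, 0], [0, 0, 0, 0, 0, 0]])

```text
t: 18.8
eef_pos: [0.5146, 0.1802, 0.2159]
ee_rot: [3.141, 0.001, 3.011]
force: [-0.3, 0.1, -1.0]
width: 0.0245
```

Request:
move_arm(deltas=[[0, 0, -1, 0, 0, 0], [0, 0, 0, 0, 0, 0], [0, 0, 0, 0, 0, 0], [0, 0, 0, 0, 0, 0], [0, 0, 0, 0, 0, 0]])

```text
t: 19.22
eef_pos: [0.5144, 0.18, 0.2144]
ee_rot: [3.141, 0.0, 3.011]
force: [-0.3, -0.1, 1.0]
width: 0.0245
```

Request:
move_arm(deltas=[[0, 0, -1, 0, 0, 0], [0, 0, 0, 0, 0, 0], [0, 0, 0, 0, 0, 0], [0, 0, 0, 0, 0, 0], [0, 0, 0, 0, 0, 0]])

```text
t: 19.63
eef_pos: [0.5146, 0.18, 0.2141]
ee_rot: [3.142, 0.001, 3.011]
force: [-1.7, -2.1, 9.4]
width: 0.0247
```

Request:
move_arm(deltas=[[0, 0, 0, 0, 0, 0], [0, 0, 0, 0, 0, 0], [0, 0, 0, 0, 0, 0], [0, 0, 0, 0, 0, 0], [0, 0, 0, 0, 0, 0]], claw=140)

```text
t: 20.05
eef_pos: [0.5143, 0.1801, 0.213]
ee_rot: [-3.141, -0.0, 3.011]
force: [0.2, 0.7, -0.5]
width: 0.0395
```

Request:
move_arm(deltas=[[0, 0, 10, 0, 0, 0], [0, 0, 25, 0, 0, 0], [0, 0, 35, 0, 0, 0], [0, 0, 35, 0, 0, 0], [0, 0, 15, 0, 0, 0]])

```text
t: 20.47
eef_pos: [0.5152, 0.1804, 0.3386]
ee_rot: [3.138, 0.005, 3.012]
force: [0.2, 0.7, 0.9]
width: 0.0395
```

Request:
move_arm(deltas=[[-2, 20, 0, 0, 0, 0], [-4, 35, 0, 0, 0, 0], [-4, 35, 0, 0, 0, 0], [-4, 35, 0, 0, 0, 0], [-4, 35, 0, 0, 0, 0]], claw=115)

```text
t: 20.88
eef_pos: [0.4959, 0.3413, 0.3343]
ee_rot: [3.141, 0.001, 3.011]
force: [0.9, -0.8, 0.4]
width: 0.0481
```

Request:
move_arm(deltas=[[-4, 35, 0, 0, 0, 0], [-4, 23, 0, 0, 0, 0], [0, 0, 0, 0, 0, 0], [0, 0, 0, 0, 0, 0], [0, 0, 0, 0, 0, 0]])

```text
t: 21.3
eef_pos: [0.4881, 0.3978, 0.3334]
ee_rot: [-3.141, -0.0, 3.011]
force: [0.7, -0.7, -0.5]
width: 0.0483
```

Run:
```python
from h import *
s=arm.get_state();print(s['eef_pos'],s['ee_rot'],s['width'])
a=snap('top')[150:270,300:440];b=snap('side')[130:280,200:380]
cv2.imwrite('pics/c5.png',cv2.convertScaleAbs(np.hstack([cv2.resize(a,(380,326),interpolation=2),cv2.resize(b,(391,326),interpolation=2)])[...,::-1],alpha=1.3))
```

```text
[0.48813155 0.39783435 0.3334006 ] [-3.14121208e+00 -2.24171105e-04  3.01148459e+00] 0.048266916966385395
```

View pics/c5.png

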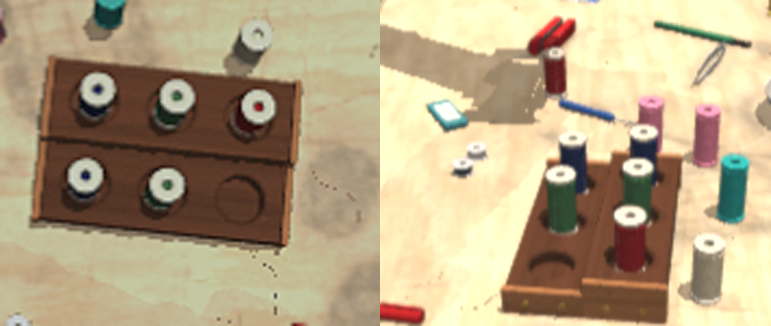

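Navy and green are seated in the front row. Now red.

Request:
move_arm(deltas=[[0, 0, -28, 0, 0, 0], [0, 0, -36, 0, 0, 0], [0, 0, -36, 0, 0, 0], [0, 0, -25, 0, 0, 0], [0, 0, -14, 0, 0, 0]])

```text
t: 21.82
eef_pos: [0.4879, 0.3959, 0.1911]
ee_rot: [-3.138, -0.002, 3.009]
force: [-0.6, -1.4, 0.0]
width: 0.0483
```

Request:
move_arm(deltas=[[0, 0, 0, 0, 0, 0], [0, 0, 0, 0, 0, 0], [0, 0, 0, 0, 0, 0], [0, 0, 0, 0, 0, 0], [0, 0, 0, 0, 0, 0]], claw=255)

```text
t: 22.23
eef_pos: [0.4888, 0.3984, 0.196]
ee_rot: [3.139, 0.002, 3.011]
force: [0.3, -0.8, 2.6]
width: 0.0244
```

Request:
move_arm(deltas=[[0, 0, 0, 0, 0, 0], [0, 0, 10, 0, 0, 0], [0, 0, 25, 0, 0, 0], [0, 0, 35, 0, 0, 0], [0, 0, 35, 0, 0, 0]])

```text
t: 22.65
eef_pos: [0.4879, 0.3976, 0.3003]
ee_rot: [-3.14, -0.001, 3.011]
force: [0.4, 0.2, 0.5]
width: 0.0245
```

Request:
move_arm(deltas=[[0, -20, 0, 0, 0, 0], [1, -36, 0, 0, 0, 0], [1, -38, 0, 0, 0, 0], [1, -38, 0, 0, 0, 0], [1, -38, 0, 0, 0, 0]])

```text
t: 23.07
eef_pos: [0.4917, 0.2265, 0.3001]
ee_rot: [3.141, 0.0, 3.012]
force: [0.8, -1.3, -0.4]
width: 0.0244
```

Request:
move_arm(deltas=[[1, -38, 0, 0, 0, 0], [1, -38, 0, 0, 0, 0], [1, -38, 0, 0, 0, 0], [1, -36, 0, 0, 0, 0], [2, -16, 0, 0, 0, 0]])

```text
t: 23.48
eef_pos: [0.4972, 0.0587, 0.3]
ee_rot: [3.141, -0.0, 3.009]
force: [-0.9, 0.7, -0.7]
width: 0.0246
```

Request:
move_arm(deltas=[[0, 0, 0, 0, 0, 0], [0, 0, 0, 0, 0, 0], [0, 0, 0, 0, 0, 0], [0, 0, 0, 0, 0, 0], [0, 0, 0, 0, 0, 0]])

```text
t: 23.9
eef_pos: [0.4984, 0.0629, 0.2993]
ee_rot: [3.141, 0.0, 3.012]
force: [0.6, -0.4, -0.2]
width: 0.0248
```

Request:
move_arm(deltas=[[0, -1.5, -18, 0, 0, 0], [0, 0, -28, 0, 0, 0], [0, 0, -22, 0, 0, 0], [0, 0, -12, 0, 0, 0], [0, 0, -7, 0, 0, 0]])

```text
t: 24.32
eef_pos: [0.4978, 0.061, 0.2103]
ee_rot: [-3.14, -0.002, 3.012]
force: [-0.3, 0.4, -0.7]
width: 0.0244
```

Request:
move_arm(deltas=[[0, 0, -4, 0, 0, 0], [0, 0, 0, 0, 0, 0], [0, 0, -1, 0, 0, 0], [0, 0, 0, 0, 0, 0], [0, 0, 0, 0, 0, 0]])

```text
t: 24.73
eef_pos: [0.4986, 0.0607, 0.2079]
ee_rot: [3.141, 0.001, 3.011]
force: [0.2, 0.2, 0.2]
width: 0.0242
```

Request:
move_arm(deltas=[[0, 0, -1, 0, 0, 0], [0, 0, 0, 0, 0, 0], [0, 0, 0, 0, 0, 0], [0, 0, 0, 0, 0, 0], [0, 0, 0, 0, 0, 0]])

```text
t: 25.15
eef_pos: [0.4983, 0.0605, 0.2062]
ee_rot: [3.142, 0.0, 3.011]
force: [0.1, -0.1, -0.9]
width: 0.0241
```

Request:
move_arm(deltas=[[0, 0, -1, 0, 0, 0], [0, 0, 0, 0, 0, 0], [0, 0, 0, 0, 0, 0], [0, 0, 0, 0, 0, 0], [0, 0, 0, 0, 0, 0]])

```text
t: 25.57
eef_pos: [0.4986, 0.0606, 0.2058]
ee_rot: [3.141, 0.001, 3.011]
force: [-0.9, -0.2, 6.6]
width: 0.0243
```

Seated. Release, rise and move clear of the view.

Request:
move_arm(deltas=[[0, 0, 0, 0, 0, 0], [0, 0, 0, 0, 0, 0], [0, 0, 0, 0, 0, 0], [0, 0, 0, 0, 0, 0], [0, 0, 0, 0, 0, 0]], claw=140)

```text
t: 25.98
eef_pos: [0.4983, 0.0605, 0.205]
ee_rot: [-3.141, -0.0, 3.011]
force: [0.3, -0.6, 0.6]
width: 0.0391
```

Request:
move_arm(deltas=[[0, 0, 10, 0, 0, 0], [0, 0, 25, 0, 0, 0], [0, 0, 35, 0, 0, 0], [0, 0, 35, 0, 0, 0], [0, 0, 35, 0, 0, 0]])

```text
t: 26.4
eef_pos: [0.498, 0.0604, 0.3466]
ee_rot: [-3.141, -0.001, 3.011]
force: [1.9, 0.1, 0.2]
width: 0.0394
```

Request:
move_arm(deltas=[[0, 30, 0, 0, 0, 0], [0, 40, 0, 0, 0, 0], [0, 40, 0, 0, 0, 0], [0, 40, 0, 0, 0, 0], [0, 40, 0, 0, 0, 0]])

```text
t: 26.82
eef_pos: [0.4979, 0.2522, 0.3454]
ee_rot: [3.141, 0.0, 3.011]
force: [1.7, 0.8, -0.1]
width: 0.0395
```

Request:
move_arm(deltas=[[0, 40, 0, 0, 0, 0], [0, 40, 0, 0, 0, 0], [0, 30, 0, 0, 0, 0], [0, 0, 0, 0, 0, 0], [0, 0, 0, 0, 0, 0]])

```text
t: 27.23
eef_pos: [0.4979, 0.3622, 0.3442]
ee_rot: [-3.14, -0.001, 3.013]
force: [-0.8, -0.1, -0.7]
width: 0.0395
```

Run:
```python
from h import *
s=arm.get_state();print(s['eef_pos'],s['width'],s['t'])
a=snap('top')[130:270,290:440];b=snap('side')[150:290,220:380]
cv2.imwrite('pics/c6.png',cv2.convertScaleAbs(np.hstack([cv2.resize(a,(390,364),interpolation=2),cv2.resize(b,(400,364),interpolation=2)])[...,::-1],alpha=1.3))
```

```text
[0.49794681 0.36222059 0.34419648] 0.039481422521321474 27.2333
```

View pics/c6.png

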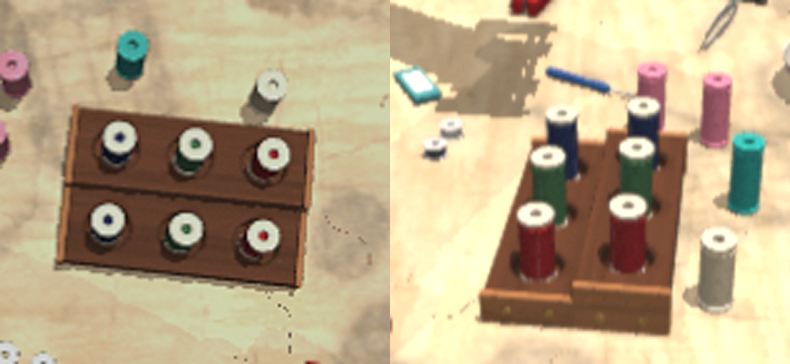

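Both views show three matching pairs seated, and cream upright behind the tray. Handing in.

```bash
python3 -c "
from station import arm
print(arm.job_done())"
```

```text
the job is handed in; nothing more can be done
None
```

The tray is set up as asked, and I handed the job in at about 27 s of the 96 s allowed.

- **Cream spool:** I took it out of the front-right well first and stood it upright on the bench. By the arm's position at release, it stands about 28 mm behind the tray's back edge.
- **Front row:** I then seated green, navy and red, each in the well in front of its own colour. Each one touched the well floor at the expected height, with about 7 to 11 N before release.
- **Back row:** these three spools were not touched and look unmoved.

The last top and side pictures, taken with the gripper clear and high, show all six tray spools and the cream one upright. The pink and turquoise look-alikes were not touched. No check failed or disagreed: the two cameras matched to within 2–6 mm before the first move. The part of the lamp arm outside both views was never located, so I crossed it high, with no contact force.

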